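# Load a cello bridge into the fuming cabinet's pass box

## Task

Put the cello bridge (the largest of the three blanks in the sloping bench rack) in to fume: press down on the knob of the pass box's inner gate until you feel it is hard home, and only then open the hatch wide and stand the bridge, feet down and in the middle, in the sloping rest inside. Shut the hatch fully, then pull the inner gate up to its stop to let the fumes in. Never have hatch and gate open together, and leave the other things on the bench where they are.

Things in the scene. Friction and masses are not known exactly. Their poses are not given: they have to be found in the camera images.
- pass_box: Fixed grey steel pass box, 200 mm deep (x), 220 wide (y), 85 high in front, 155 at the back, walls 6; its open sloping top (19.3 degrees) is covered by the hatch. Behind it the gate's frame and a duct lead to a clear fuming cabinet, 250 high, from x = 225 on, 420 wide. Origin: centre of its underside; x from its front to its back (about world +y: its low front faces the robot's right, turned up to 7 degrees), z up.
- hatch (a joint): Outer hatch over the sloping top: aluminium frame, clear pane, 212 mm long, 220 wide, 8 thick, hinged along the top of the back wall. rad: 0 shut, grows as its front edge swings up and back, stop at 1.57; about 1.45 gives room to work. Stiff hinge: it stays where it is left. About 5 N at its bar lifts it from shut, 1 to 4 N pushes it down.
- hatch_hinge (a point): Point on the hatch's hinge axis, at the middle of its width, at pass_box (100, 0, 158) mm. The axis runs along pass_box y. Axes as pass_box.
- hatch_bar (a point): Middle of the hatch's handle, moving with it: round steel bar 12 mm thick, 90 long, parallel to the hinge, centre 38 mm off the hatch's outer face, 180 mm along the hatch from the hinge (186 mm from its axis); the free edge is 32 mm beyond. Shut: at pass_box (-85, 0, 142) mm. Farther than 55 mm to either side of the middle the face is bare.
- gate (a joint): Inner gate: a steel plate sliding straight up and down in an aluminium frame behind the pass box's back wall (its +x side). m: 0 shut (hard on its sill), 0.10 fully up against its stop. It may start shut or up to 14 mm ajar. It stays where it is left; about 3 N on the knob pushes it down, about 8 N pulls it up.
- gate_knob (a point): The inner gate's black mushroom knob on an upright 12 mm rod, moving with the gate: 36 mm across, 20 high. The point is the centre of the knob's underside; its top is 20 mm above. Shut: at pass_box (135, 0, 185) mm; the frame's top is 40 mm below the underside then. The hatch's hinge is 35 mm to -x, the cabinet 90 mm to +x.
- rest_seat (a point): Where the seated bridge's origin belongs, pass_box (52, 0, 44) mm, axes as pass_box. The rest is a slot along y, 130 mm long, 16 wide, leaning 25 degrees: up the slot is (-0.423, 0, 0.906), so the bridge's top leans to the front, on a rail 36 mm high; 7 mm lip on the other side. The seat is on the slot's floor, 5.5 mm from the rail; the slot's middle is 2.5 mm farther out, along (0.906, 0, 0.423).
- rack: Fixed wooden bench rack, its y lying about along world -x (up to 11 degrees off), 286 mm long (its y), 110 deep, with the same sloping slot and rail all along it; three bridges lean in it, 80 mm apart, in any order. Origin: centre of its underside; up the slot is (-0.423, 0, 0.906) in rack axes. The slot's floor is 32 mm above the bench.
- cello_bridge: The largest bridge blank, loose, maple, about 45 g, 92 mm wide, 90 high, 11 thick. Origin: centre of the underside of its feet; z up through the crown (leaning 25 to 33 degrees in the rack), y along its width, x through its thickness. Solid and 72 mm wide from 57 to 76 mm above the feet, 60 wide to 81: pinch it there across the thickness.
- viola_bridge: Middle bridge, loose, 48 mm wide, 47 high, 7 thick, in the rack. Leave alone.
- violin_bridge: Smallest bridge, loose, 39 mm wide, 38 high, 6 thick, in the rack. Leave alone.
- neck: Carved instrument neck with scroll, 260 mm long, 40 wide, 38 high, lying at the back. Leave alone.
- finger_plane: Small brass plane, 75 x 30 x 40 mm, lying between rack and pass box. Leave alone.
- gouge: Gouge with a dark turned handle, 260 mm long, lying to the right of the rack. Leave alone.
- glue_jar: Amber jar, 68 mm across, 90 high, at the back. Leave alone.
Things that resemble listed ones, but are neither listed nor needed, are in the scene too. What is shaped like the cello_bridge but blue, orange or red is not meant.

How it is judged:
On the way, in this order (a step that is already met when the one before it is completed fails the run):
1. the inner gate's knob is pressed down by the fingers, with the gate hard home and the hatch shut (contact force between the fingers and gate above 4 N and value of joint gate below 0.002 m and value of joint hatch below 0.04 rad), for 0.2 s.
2. the hatch is open wide, the gate still shut (value of joint hatch above 1.1 rad and value of joint gate below 0.004 m), for 0.2 s.
3. the bridge stands released in the sloping rest, feet down (x of cello_bridge in the frame of rest_seat between -0.012 and 0.016 m and y of cello_bridge in the frame of rest_seat between -0.02 and 0.02 m and z of cello_bridge in the frame of rest_seat between -0.008 and 0.01 m and angle between cello_bridge's own z axis and vertical between 0.29 and 0.66 rad and contact force between the fingers and cello_bridge below 0.05 N and value of joint hatch above 0.3 rad), for 0.3 s.
4. the hatch is shut over the bridge, the gate still shut (value of joint hatch below 0.04 rad and value of joint gate below 0.004 m and x of cello_bridge in the frame of rest_seat between -0.012 and 0.016 m and y of cello_bridge in the frame of rest_seat between -0.02 and 0.02 m and z of cello_bridge in the frame of rest_seat between -0.008 and 0.01 m and angle between cello_bridge's own z axis and vertical between 0.29 and 0.66 rad), for 0.3 s.
5. the inner gate is pulled up to its stop (value of joint gate above 0.092 m and value of joint hatch below 0.04 rad), for 0.2 s.
At the end, for the whole second after the job is handed in: Gate up within 8 mm of its stop and at rest, hatch shut within 0.04 rad, and the bridge at rest in the sloping rest: feet down, leaning 17 to 38 degrees, within about 15 mm of its seat across the slot, 20 mm along it and 10 mm in height (all of step 5 and x of cello_bridge in the frame of rest_seat between -0.012 and 0.016 m and y of cello_bridge in the frame of rest_seat between -0.02 and 0.02 m and z of cello_bridge in the frame of rest_seat between -0.008 and 0.01 m and angle between cello_bridge's own z axis and vertical between 0.29 and 0.66 rad and linear speed of cello_bridge below 0.02 m/s and velocity of joint gate between -0.01 and 0.01 m/s); the robot touches nothing.
It fails at once if hatch and inner gate open together (value of joint hatch above 0.06 rad and value of joint gate above 0.005 m).
It fails at once if one of the other things on the bench disturbed (moved over 30 mm) (distance of any of viola_bridge, violin_bridge, neck, finger_plane, gouge, glue_jar from where it was at the start of the episode above 0.03 m).
It also fails if it takes over 72 s, if anything falls off the work surface, if the arm or the gripper's body presses on something with over 40 N, if the wrist force passes 120 N, or if a joint passes its speed limit or range.

## Robot

A 6-joint arm with a two-finger parallel gripper is mounted at the origin on the work surface. World frame = base frame: x ahead of the robot, y to its left, z up, the work surface at z = 0. Lengths are in m, angles in rad, forces in N, time in s.
With the tool pointing down it reaches from about 0.3 to 0.775 m from the base axis. Payload 14.6 kg.
Tool frame: the origin (TCP) lies midway between the tips of the shut fingers; the grasp point (between the pads) lies 19 mm behind it (ctrl.grip_depth is the distance from the TCP to the grasp point, in m); z points along the fingers, x is the direction in which the jaws open and shut, and the axes are right-handed (so a half turn about z gives the same grasp; the last joint's range is limited). The gripper opens to 94 mm and grips with 3 to 60 N. Pads are 16 mm wide; open, the fingers measure 119 mm over their backs; the gripper's body (75 mm by 177 mm) begins 78 mm behind the grasp point.
Start: joints at [-1.248, 0.3, 1.521, -0, 1.321, -0.067], TCP at [0.209, -0.509, 0.205] pointing down, gripper open.
Joint ranges: [-3.03, 3.03], [-0.79, 2.21], [0.23, 2.52], [-1.04, 4.18], [0, 3.07], [-2.55, 2.55]. Speed limits (rad/s): [2.22, 2.22, 2.57, 3.14, 3.14, 3.14].

## Interface

Orientations are given as [roll, pitch, yaw] about the fixed x, y, z axes, in that order (R = Rz(yaw) Ry(pitch) Rx(roll)).
In Python, from station import ctrl gives the robot as it stands.
- The arm moves only by the tool play_rows, never from a script. Its argument "steps" is a list that holds one entry, the list of rows, each a list of 7 numbers: the shift along the tool's x, y, z in cm, then the turn, a rotation vector about the tool's x, y, z in rad, then the opening, from 0 (shut) to 1 (fully open). In form: [[[x, y, z, ax, ay, az, hand], ...]]. A call has 1 to 20 rows; each row is the pose to reach, as a shift and turn from the pose measured when the call began, along the tool's axes at that moment; what a row does not reach only later rows make up. A row lasts 1/12 s, in which the tool goes at most 41.7 mm and 7.16 degrees, less where a joint would pass 70% of its speed; a pose out of reach is approached as far as the arm can. A call with a gripper value outside its range is refused whole. The fingers move at their own pace and stop on an object; "force" is the grip in N (left out, the last holds). Time passes only in rows, so rows that repeat a pose let the fingers close. It gives the time, the measured TCP pose, the force and the opening at its end, in the units of the state.
- ctrl.get_obs(): the state, without advancing time (a new reading comes with each control period).
- ctrl.camera(name): name is "side" or "top"; returns a dict with "frame" (384x512x3 uint8, blue, green, red), "fovy" (degrees; the focal length in pixels is half the picture's height over the tangent of half this angle, whatever the lens; pixels are square), "cx", "cy" (the principal point, pixels), "D" ([k1, k2, p1, p2, k3] as OpenCV has them; the pictures are not rectified), "world_to_cam" (4x4, takes a point from world to camera coordinates). Camera axes: x right, y up, looking along -z (the intrinsics and any distortion apply to the point x, -y, -z); pixel columns grow to the right and rows downward; lengths in m; the calibration is good to about 2 mm. A picture is of the moment at which its call begins. There is no depth.
- ctrl.hand_in(): hands the job in, once; it reports no verdict.
The state is a dict: "time_s": time; "qpos": joint angles; "joint_vel": joint speeds; "tau": joint torques, N m; "ee_pos": TCP position; "eef_rot": TCP orientation; "force": force on the tool from outside, world axes, zero at the start; "moment": the same for the moment, N m; "grip_width": finger opening in m.
Only numpy, scipy, OpenCV 4.12 (cv2) and the standard library are available. Lean on these libraries where they do the work, as an engineer would, in place of code of your own. Each camera call takes 0.05 s, during which the arm holds its last target. There are 200 camera calls.

## Working session

There is one attempt and no reset: what is moved stays moved. The work goes in short steps, Python scripts to look and compute and a tool call to move; the robot and the scene stay as the last step left them, time stands still between calls to the robot, and variables do not carry over. Pictures are saved under pics/ and viewed, about 8 in all and at most 12, crops included, and the job is handed in when it is done.

Besides the shell and the picture viewer there is one more tool, called after ">>>" as a command line: name --argument value ..., lists and objects as JSON in quotes. play_rows: Moves the arm, as the interface text tells. Its arguments: {"type":"object","properties":{"steps":{"type":"array"},"force":{"type":"number"}},"required":["steps"]}

```bash
ls; mkdir -p pics
cat > h.py <<'E'
import numpy as np, cv2
from scipy.spatial.transform import Rotation as R
from station import ctrl
def cam(n): 
    c=ctrl.camera(n); f=192/np.tan(np.radians(c['fovy'])/2)
    c['K']=np.array([[f,0,c['cx']],[0,f,c['cy']],[0,0,1]]); c['Dd']=np.array(c['D'],float); return c
F=np.diag([1,-1,-1,1.])
def proj(c,P):
    M=F@np.array(c['world_to_cam']); P=np.atleast_2d(np.asarray(P,float))
    return cv2.projectPoints(P,cv2.Rodrigues(M[:3,:3])[0],M[:3,3],c['K'],c['Dd'])[0][:,0]
def ray(c,uv):
    M=F@np.array(c['world_to_cam']); q=cv2.undistortPoints(np.array([[uv]],float),c['K'],c['Dd'])[0,0]
    return -M[:3,:3].T@M[:3,3], M[:3,:3].T@np.array([q[0],q[1],1])
def atz(c,uv,z):
    o,d=ray(c,uv); return o+d*(z-o[2])/d[2]
def tri(c1,u1,c2,u2):
    o,d=ray(c1,u1);p,e=ray(c2,u2); s=np.linalg.lstsq(np.c_[d,-e],p-o,rcond=None)[0]
    a=o+d*s[0];b=p+e*s[1]; return (a+b)/2,np.linalg.norm(a-b)
E
python3 - <<'E'
from h import *
import pickle
cs={}
for n in('top','side'):
    c=cam(n); cs[n]=c; cv2.imwrite(f'pics/{n}0.png',cv2.resize(c['frame'],(800,600),interpolation=cv2.INTER_CUBIC))
    print(n,c['fovy'],c['D'],np.linalg.inv(c['world_to_cam'])[:3,3])
pickle.dump(cs,open('c0.pkl','wb'));print(ctrl.get_obs(),ctrl.grip_depth)
E
```

```text
pics
top 46.95801977658256 [-0.05077807  0.          0.          0.          0.        ] [ 0.24912883 -0.09583897  1.29771916]
side 42.332073982403244 [-0.15353216  0.          0.          0.          0.        ] [0.09214218 0.53624604 0.97206275]
{'time_s': 0.1, 'qpos': array([-1.24757660e+00,  3.00356157e-01,  1.52149159e+00,  3.07852029e-05,
        1.32071404e+00, -6.65691382e-02]), 'joint_vel': array([-0.00106802,  0.00043654, -0.00118717,  0.00026415, -0.00171867,
        0.00052902]), 'tau': array([ 2.58793072e-03, -5.32640934e+01, -3.53280258e+01,  7.10396119e-02,
        2.35141284e-02, -7.20576213e-05]), 'ee_pos': array([ 0.20894445, -0.50852006,  0.20498724]), 'eef_rot': array([-3.14149843e+00,  9.65002410e-04, -1.18101505e+00]), 'force': array([-0.34377942, -0.5496261 , -0.01392898]), 'moment': array([ 0.02867196,  0.00800362, -0.05196875]), 'grip_width': 0.0938471437394978} 0.0188
```

View pics/top0.png

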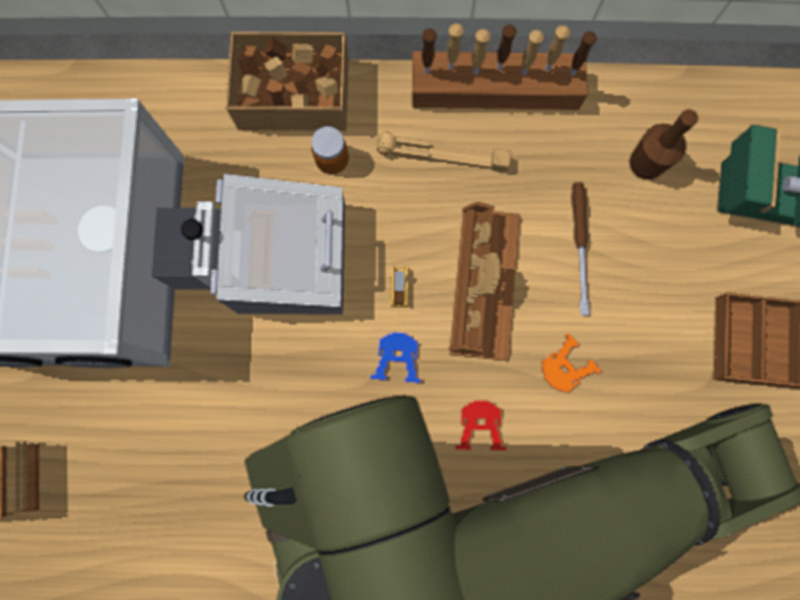

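View pics/side0.png

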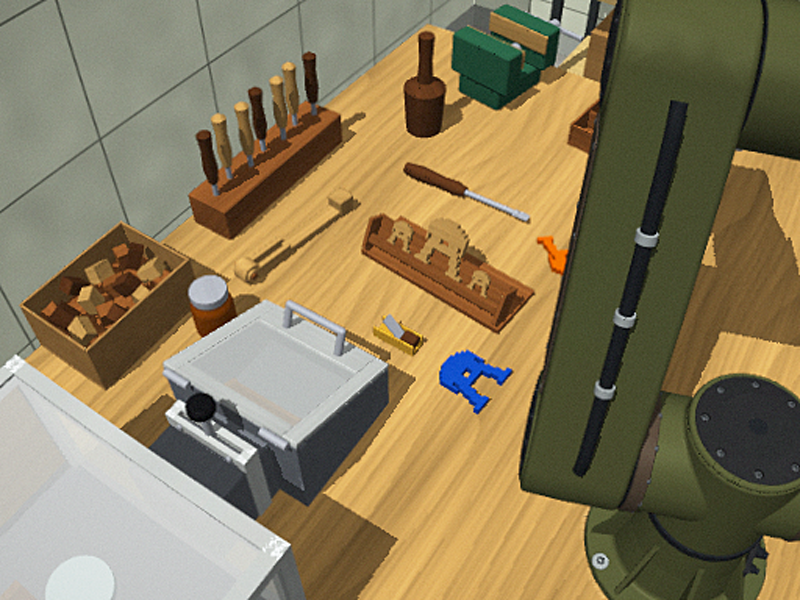

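The three rack blanks are at top (483,233), (485,275) and (475,318). The middle one is clearly the largest, so it's the cello bridge; blue, orange and red are decoys lying on the bench. I'll enlarge to confirm and to measure.

Run:
```python
import pickle,cv2,numpy as np
cs=pickle.load(open('c0.pkl','rb'))
def comp(name,s,A,B):
    ims=[]
    for n,(x,y,w,h) in (('top',A),('side',B)):
        ims.append(cv2.resize(cs[n]['frame'][y:y+h,x:x+w],None,fx=s,fy=s,interpolation=cv2.INTER_CUBIC))
    H=max(i.shape[0] for i in ims); ims=[cv2.copyMakeBorder(i,0,H-i.shape[0],0,0,0) for i in ims]
    o=np.hstack(ims);print(o.shape,ims[0].shape[1]);cv2.imwrite(name,o)
comp('pics/box.png',3,(115,108,110,95),(104,185,148,137))
comp('pics/rack.png',4,(284,125,60,110),(225,130,125,85))
```

```text
(411, 774, 3) 330
(440, 740, 3) 240
```

View pics/box.png

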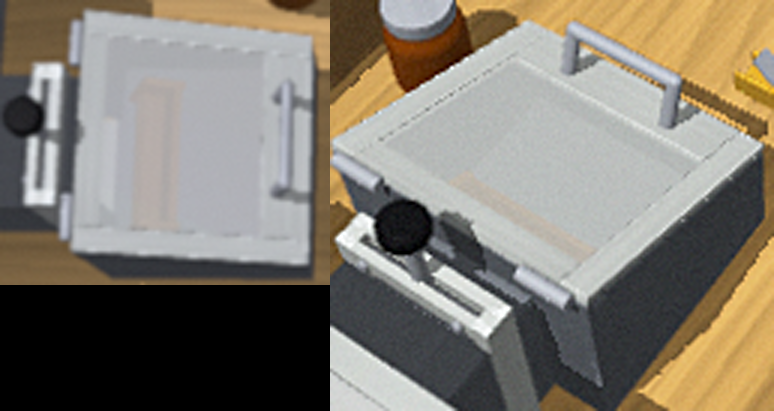

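View pics/rack.png

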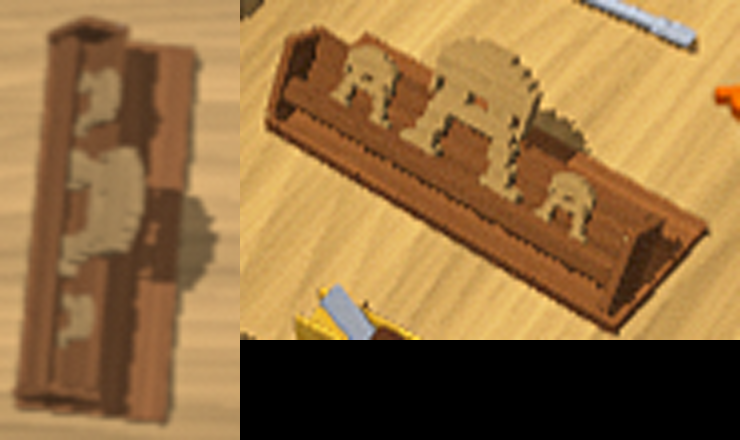

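The largest blank in the rack is the middle one: side crop crown about (480,40), feet (405,150) and (520,200), with the viola and violin bridges on either side. The hatch is shut. Next I'll fit the poses.

```bash
cat > fit.py <<'E'
from h import *
import pickle
from scipy.optimize import least_squares
cs=pickle.load(open('c0.pkl','rb'))
bt=lambda p:np.array([115+(p[0]+.5)/3-.5,108+(p[1]+.5)/3-.5])
bs=lambda p:np.array([104+(p[0]-330+.5)/3-.5,185+(p[1]+.5)/3-.5])
rt=lambda p:np.array([284+(p[0]+.5)/4-.5,125+(p[1]+.5)/4-.5])
rs=lambda p:np.array([225+(p[0]-240+.5)/4-.5,130+(p[1]+.5)/4-.5])
T,S=cs['top'],cs['side']
FR,BR,FL,BL=(-102.7,110,95.5),(97.4,110,165.5),(-102.7,-110,95.5),(97.4,-110,165.5)
B1,B0=(-85,45,148),(-85,-45,148)
obs=[(T,bt((311,38)),FL),(T,bt((308,263)),FR),(T,bt((87,11)),BL),(T,bt((73,252)),BR),(T,bt((289,84)),B0),(T,bt((282,190)),B1),
(S,bs((763,143)),FR),(S,bs((583,301)),BR),(S,bs((333,150)),BL),(S,bs((527,22)),FL),(S,bs((571,27)),B0),(S,bs((681,80)),B1)]
def W(p,P): 
    return R.from_euler('z',p[2]).apply(np.array(P)/1e3)+[p[0],p[1],0]
f=lambda p:np.concatenate([(proj(c,W(p,P))[0]-u) for c,u,P in obs])
s=least_squares(f,[.45,.2,1.57],loss='soft_l1');print('box',s.x,np.degrees(s.x[2])-90);print(f(s.x).reshape(-1,2).round(1).tolist())
k,e=tri(T,bt((23,116)),S,bs((404,228)))
print('knob',k,e,'in box',R.from_euler('z',-s.x[2]).apply(k-[s.x[0],s.x[1],0]))
for q in (.010,.020):print('exp shut knob px', proj(T,W(s.x,(135,0,185+q*1e3))),proj(S,W(s.x,(135,0,185+q*1e3))),bt((23,116)),bs((404,228)))
np.save('box.npy',s.x)
# rack yaw
for z in(.0,.03):
  a,b=atz(T,rt((195,48)),z),atz(T,rt((165,420)),z);a2,b2=atz(T,rt((48,30)),z),atz(T,rt((15,405)),z)
  for a,b in((a,b),(a2,b2)): d=b-a;print('rack dir',d,np.linalg.norm(d),'yaw',np.degrees(np.arctan2(d[1],d[0]))%360-90)
ob=[(S,rs((405,150)),(5.5,-46,0)),(S,rs((520,202)),(5.5,46,0)),(S,rs((485,38)),(-5.5,0,90)),(T,rt((144,198)),(-5.5,0,90)),(T,rt((68,150)),(5.5,-46,4)),(T,rt((58,273)),(5.5,46,4))]
def Wb(p,P): return (R.from_euler('z',p[2])*R.from_euler('y',-p[3])).apply(np.array(P)/1e3)+[p[0],p[1],p[4]]
g=lambda p:np.concatenate([(proj(c,Wb(p,P))[0]-u) for c,u,P in ob]+[[(p[4]-.033)*500,(p[3]-.5)*8]])
s=least_squares(g,[.4,-.1,1.57,.5,.033],loss='soft_l1');print('bridge',s.x,np.degrees(s.x[2:4]));print(g(s.x)[:-2].reshape(-1,2).round(1).tolist())
np.save('br.npy',s.x)
E
python3 fit.py
```

```text
box [0.55621339 0.11757562 1.58456738] 0.789023265567053
[[0.0, -0.7], [-0.0, 0.4], [-1.3, 0.2], [-0.6, -0.1], [-1.1, 0.4], [0.6, -2.5], [0.8, 1.0], [2.0, -0.1], [-0.8, -2.2], [0.5, -0.2], [0.8, -0.1], [-2.3, -0.3]]
knob [0.55563628 0.25217217 0.20234646] 0.0015120765189039155 in box [ 0.13459174 -0.00127642  0.20234646]
exp shut knob px [[123.11334782 147.8492465 ]] [[129.08092593 263.16187045]] [122.33333333 146.33333333] [128.33333333 260.66666667]
exp shut knob px [[121.97232333 146.80092706]] [[128.03054232 260.22942626]] [122.33333333 146.33333333] [128.33333333 260.66666667]
rack dir [-0.28447314  0.0284106   0.        ] 0.285888314814285 yaw 84.2967274847393
rack dir [-0.28748019  0.02613495  0.        ] 0.28866571908429667 yaw 84.80549373028254
rack dir [-0.27789684  0.02775382  0.        ] 0.27927929671115564 yaw 84.2967274847393
rack dir [-0.28083437  0.02553078  0.        ] 0.2819924943866719 yaw 84.80549373028256
bridge [ 0.5122502  -0.22631797  1.5725404   0.40742641  0.03397289] [90.0999283  23.34381385]
[[-2.2, -0.7], [-0.4, 0.8], [3.6, 2.1], [-0.1, -1.7], [-0.0, 0.3], [2.8, 0.5]]
```

```bash
cat >> fit.py <<'E'
print('---')
def yw(c,a,b,z): d=atz(c,b,z)-atz(c,a,z); return np.degrees(np.arctan2(d[1],d[0]))%360-90,np.linalg.norm(d)
for n,a,b,z in(('bar',(289,84),(282,190),.148),('front',(311,38),(308,263),.0955),('back',(87,11),(73,252),.1655),('frame',(60,65),(50,205),.145),('frameL',(35,63),(25,203),.145)): print(n,yw(T,bt(a),bt(b),z))
for n,a,b,z in(('bar',(571,27),(681,80),.148),('front',(527,22),(763,143),.0955),('back',(333,150),(583,301),.1655),('frame',(370,213),(508,303),.145)): print('s',n,yw(S,bs(a),bs(b),z))
print('s rackfront',yw(S,rs((268,125)),rs((615,330)),0.0))
print('s feet',yw(S,rs((405,150)),rs((520,202)),0.033),'shoulders')
E
python3 fit.py | sed -n '/---/,$p'
```

```text
---
bar (np.float64(88.11296727158461), np.float64(0.09817519531978439))
front (np.float64(90.82879501671263), np.float64(0.21687834552563906))
back (np.float64(90.29550803834039), np.float64(0.22076021437149554))
frame (np.float64(89.75441620431732), np.float64(0.13043213710356236))
frameL (np.float64(89.96874853128091), np.float64(0.13058112265650904))
s bar (np.float64(92.66575163210669), np.float64(0.09585791911730888))
s front (np.float64(91.39209533531903), np.float64(0.21760386685439864))
s back (np.float64(91.0281635069328), np.float64(0.21183317707209506))
s frame (np.float64(89.75427550151684), np.float64(0.12090329276183302))
s rackfront (np.float64(84.67787054778506), np.float64(0.2845539967254061))
s feet (np.float64(91.33392360831894), np.float64(0.08565407767843271)) shoulders
```

```bash
cat > ov.py <<'E'
import sys
sys.argv=['x']
from fit import *
pts=[(-46,0),(-46,6),(-36,57),(-36,76),(-30,81),(0,90),(30,81),(36,76),(36,57),(46,6),(46,0)]
yaw=np.radians(84.6)
g2=lambda q:g([q[0],q[1],yaw,q[2],.033])
s=least_squares(g2,[.51,-.226,.45],loss='soft_l1');q=[s.x[0],s.x[1],yaw,s.x[2],.033];print('fixed yaw',q,g(q)[:-2].reshape(-1,2).round(1).tolist())
def draw(c,box,sc,p):
    x,y,w,h=box;im=cv2.resize(c['frame'][y:y+h,x:x+w],None,fx=sc,fy=sc,interpolation=cv2.INTER_CUBIC)
    for xx,col in((5.5,(255,0,255)),(-5.5,(255,255,0))):
        u=proj(c,Wb(p,[(xx,a,b) for a,b in pts])); u=((u-[x,y]+.5)*sc-.5).round().astype(int)
        cv2.polylines(im,[u],False,col,1)
    return im
A=(288,150,44,52);B=(260,133,54,54)
o=np.vstack([np.hstack([draw(T,A,6,p),draw(S,B,6,p)]) for p in ([0.51225,-.22632,1.5725,.4074,.034],)]+[np.hstack([draw(T,A,6,q),draw(S,B,6,q)])][:0] ) if 0 else np.hstack([draw(T,A,8,q),draw(S,B,8,q)])
print(o.shape);cv2.imwrite('pics/ov.png',o)
E
python3 ov.py | grep -A9 fixed
```

```text
fixed yaw [np.float64(0.51247089571771), np.float64(-0.22556985747063324), np.float64(1.4765485471872026), np.float64(0.41265000858603873), 0.033] [[-1.6, -1.4], [-1.7, 2.2], [4.8, 3.1], [-0.3, -0.3], [1.2, 0.2], [1.0, 0.3]]Traceback (most recent call last):
  File "ov.py", line 15, in <module>
    o=np.vstack([np.hstack([draw(T,A,6,p),draw(S,B,6,p)]) for p in ([0.51225,-.22632,1.5725,.4074,.034],)]+[np.hstack([draw(T,A,6,q),draw(S,B,6,q)])][:0] ) if 0 else np.hstack([draw(T,A,8,q),draw(S,B,8,q)])
                                                                                                                                                                      ~~~~~~~~~^^^^^^^^^^^^^^^^^^^^^^^^^^^^^^^
    return _nx.concatenate(arrs, 1, dtype=dtype, casting=casting)
           ~~~~~~~~~~~~~~~^^^^^^^^^^^^^^^^^^^^^^^^^^^^^^^^^^^^^^^
ValueError: all the input array dimensions except for the concatenation axis must match exactly, but along dimension 0, the array at index 0 has size 416 and the array at index 1 has size 432
```

```bash
sed -i 's/^o=.*/o=np.hstack([draw(T,A,8,q),draw(S,B,8,q)])/; s/A=(288,150,44,52)/A=(288,150,44,54)/' ov.py
python3 ov.py | grep -A9 fixed
```

```text
fixed yaw [np.float64(0.51247089571771), np.float64(-0.22556985747063324), np.float64(1.4765485471872026), np.float64(0.41265000858603873), 0.033] [[-1.6, -1.4], [-1.7, 2.2], [4.8, 3.1], [-0.3, -0.3], [1.2, 0.2], [1.0, 0.3]]
(432, 784, 3)
```

View pics/ov.png

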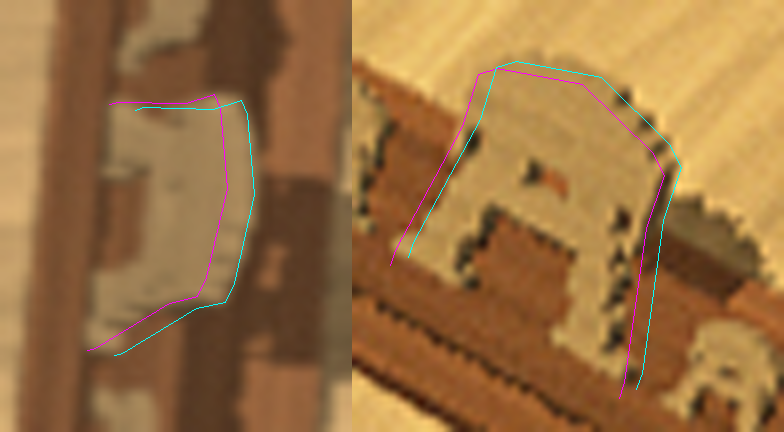

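The overlay fits to about 3 mm, though the feet sit slightly higher in the side view than I modelled. The box yaw is about 90.6°, and the knob reads about 7 mm ajar. Next comes a helper for the moves, then the press on the knob.

```bash
cat >> h.py <<'E'
bx=np.load('box.npy'); BR_=R.from_euler('z',bx[2])
def box(P): return BR_.apply(np.array(P,float)/1e3)+[bx[0],bx[1],0]
def D(pos,rot,grasp=False):
    "rows numbers to reach TCP (or grasp point) pos, rot a Rotation"
    o=ctrl.get_obs(); R0=R.from_euler('xyz',o['eef_rot']); pos=np.array(pos,float)
    if grasp: pos=pos+rot.apply([0,0,ctrl.grip_depth])
    return np.r_[R0.inv().apply(pos-o['ee_pos'])*100,(R0.inv()*rot).as_rotvec()].round(3).tolist()
def down(yaw): return R.from_euler('xyz',[np.pi,0,yaw])
E
python3 - <<'E'
from h import *
r=down(bx[2]-np.pi)
print(D([.4,-.2,.32],r),D([.5556,.2522,.25],r),D([.5556,.2522,.22],r))
E
```

```text
[-21.289, -29.397, -11.478, 0.0, 0.001, 0.376] [-57.198, -60.972, -4.44, 0.0, 0.001, 0.376] [-57.195, -60.972, -1.44, 0.0, 0.001, 0.376]
```

>>> play_rows --steps '[[[0,0,-11.5,0,0,0.1,0],[0,0,-11.5,0,0,0.2,0],[0,0,-11.5,0,0,0.3,0],[-21.3,-29.4,-11.5,0,0,0.376,0],[-21.3,-29.4,-11.5,0,0,0.376,0],[-21.3,-29.4,-11.5,0,0,0.376,0],[-21.3,-29.4,-11.5,0,0,0.376,0],[-21.3,-29.4,-11.5,0,0,0.376,0],[-21.3,-29.4,-11.5,0,0,0.376,0],[-21.3,-29.4,-11.5,0,0,0.376,0],[-21.3,-29.4,-11.5,0,0,0.376,0],[-57.2,-61,-11.5,0,0,0.376,0],[-57.2,-61,-11.5,0,0,0.376,0],[-57.2,-61,-11.5,0,0,0.376,0],[-57.2,-61,-11.5,0,0,0.376,0],[-57.2,-61,-11.5,0,0,0.376,0],[-57.2,-61,-11.5,0,0,0.376,0],[-57.2,-61,-11.5,0,0,0.376,0],[-57.2,-61,-11.5,0,0,0.376,0],[-57.2,-61,-11.5,0,0,0.376,0]]]'

```text
time_s: 1.77
ee_pos: [0.5112, 0.13, 0.3203]
eef_rot: [3.141, 0.001, -1.557]
force: [0.9, 0.6, 0.2]
grip_width: 0.0006
```

Run:
```python
from h import *
r=down(bx[2]-np.pi)
o=ctrl.get_obs();print(o['time_s'],o['ee_pos'],o['eef_rot'],o['force'],o['qpos'])
print(D([.5556,.2522,.225],r))
```

```text
1.7667 [0.51123902 0.12999563 0.32027668] [ 3.14105268e+00  8.84605356e-04 -1.55678173e+00] [0.94954996 0.57802861 0.24003698] [1.79065660e-01 1.88337078e-01 1.39607106e+00 9.61385909e-04
 1.55757181e+00 1.73583425e+00]
[-12.149, -4.612, 9.536, 0.001, 0.001, 0.0]
```

>>> play_rows --steps '[[[-12.15,-4.6,6,0,0,0,0],[-12.15,-4.6,6,0,0,0,0],[-12.15,-4.6,6,0,0,0,0],[-12.15,-4.6,6,0,0,0,0],[-12.15,-4.6,6,0,0,0,0],[-12.15,-4.6,8,0,0,0,0],[-12.15,-4.6,9.5,0,0,0,0],[-12.15,-4.6,10,0,0,0,0],[-12.15,-4.6,10.3,0,0,0,0],[-12.15,-4.6,10.6,0,0,0,0],[-12.15,-4.6,10.9,0,0,0,0],[-12.15,-4.6,11.2,0,0,0,0],[-12.15,-4.6,11.2,0,0,0,0]]]'

```text
time_s: 2.85
ee_pos: [0.5556, 0.2521, 0.2086]
eef_rot: [-3.141, 0.001, -1.557]
force: [-0.0, -0.2, -0.2]
grip_width: 0.0004
```

Run:
```python
from h import *
o=ctrl.get_obs();print(o['ee_pos'],o['force'])
c=cam('side');x,y,w,h=90,170,160,120
cv2.imwrite('pics/press.png',cv2.resize(c['frame'][y:y+h,x:x+w],None,fx=4,fy=4))
```

```text
[0.55563294 0.25212347 0.20855769] [-0.04153791 -0.20238955 -0.21935613]
```

View pics/press.png

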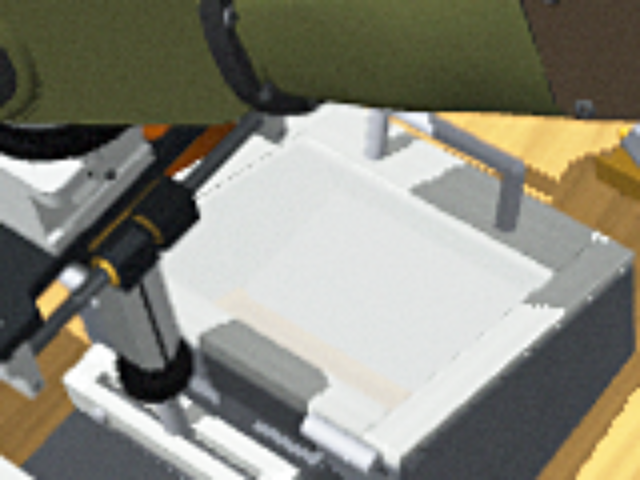

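The shut fingers stand centred just over the knob and there's no contact yet. I'll keep going down.

>>> play_rows --steps '[[[0,0,0.2,0,0,0,0],[0,0,0.4,0,0,0,0],[0,0,0.6,0,0,0,0],[0,0,0.6,0,0,0,0]]]'

```text
time_s: 3.23
ee_pos: [0.5558, 0.2523, 0.2051]
eef_rot: [-3.139, 0.002, -1.557]
force: [-6.9, -2.9, 19.1]
grip_width: 0.0007
```

>>> play_rows --steps '[[[0,0,0.3,0,0,0,0],[0,0,0.35,0,0,0,0],[0,0,0.35,0,0,0,0],[0,0,0.35,0,0,0,0]]]'

```text
time_s: 3.57
ee_pos: [0.5559, 0.2523, 0.2051]
eef_rot: [-3.136, 0.003, -1.557]
force: [-12.0, -5.5, 27.7]
grip_width: 0.0005
```

Run:
```python
from h import *
r=down(bx[2]-np.pi); b=box((-85,0,142)); print(b)
print(D([.5556,.2522,.26],r),D(b+[0,0,.10],r,1),D(b,r,1))
```

```text
[0.55738389 0.03258368 0.142     ]
[-0.005, 0.004, -5.495, -0.005, 0.003, 0.0] [21.967, 0.155, -1.876, -0.005, 0.003, 0.0] [21.995, 0.208, 8.124, -0.005, 0.003, 0.0]
```

>>> play_rows --steps '[[[0,0,-2,0,0,0,0],[0,0,-6,-0.005,0.003,0,0],[11,0.1,-6,-0.005,0.003,0,0.2],[22,0.2,-4,-0.005,0.003,0,0.4],[22,0.2,-1.9,-0.005,0.003,0,0.4],[22,0.2,-1.9,-0.005,0.003,0,0.4],[22,0.2,-1.9,-0.005,0.003,0,0.4],[22,0.2,-1.9,-0.005,0.003,0,0.4],[22,0.2,2,-0.005,0.003,0,0.4],[22,0.2,5,-0.005,0.003,0,0.4],[22,0.2,8,-0.005,0.003,0,0.4],[22,0.2,8.1,-0.005,0.003,0,0.4],[22,0.2,8.1,-0.005,0.003,0,0.4]]]'

```text
time_s: 4.65
ee_pos: [0.557, 0.0326, 0.1229]
eef_rot: [3.139, -0.0, -1.557]
force: [0.8, 0.4, 0.8]
grip_width: 0.0375
```

Run:
```python
from h import *
o=ctrl.get_obs();print(o['ee_pos'],o['force'],o['grip_width'])
ims=[]
for n,(x,y,w,h) in(('side',(160,140,100,120)),('top',(120,90,100,120))):
    c=cam(n);ims.append(cv2.resize(c['frame'][y:y+h,x:x+w],None,fx=4,fy=4))
cv2.imwrite('pics/bar.png',np.hstack(ims))
```

```text
[0.55699879 0.03256945 0.12293733] [0.77655056 0.43010186 0.811256  ] 0.0374845957776527
```

View pics/bar.png

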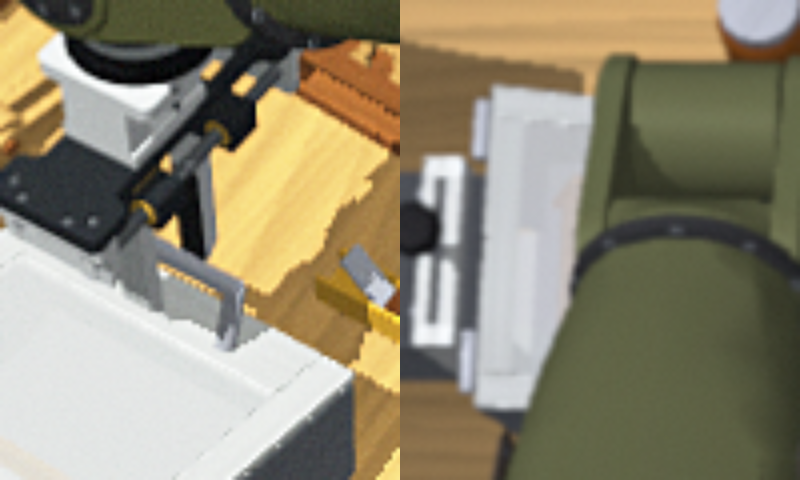

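The fingers straddle the bar (side crop about (170,250)). Now I'll close on it.

>>> play_rows --steps '[[[0,0,0,0,0,0,0],[0,0,0,0,0,0,0],[0,0,0,0,0,0,0],[0,0,0,0,0,0,0],[0,0,0,0,0,0,0]]]' --force 20

```text
time_s: 5.17
ee_pos: [0.5585, 0.0325, 0.1259]
eef_rot: [-3.138, -0.001, -1.556]
force: [-0.5, -0.9, 3.8]
grip_width: 0.0114
```

Run:
```python
from h import *
o=ctrl.get_obs();print(o['ee_pos'],o['force'],o['grip_width'])
# arc rows: tool frame shift; tool tilts by fraction of hatch angle
h=np.array([100,0,158.]);b=np.array([-85,0,142.])-h
r=down(bx[2]-np.pi);R0=R.from_euler('xyz',o['eef_rot'])
for a in np.r_[0:1.54:.08,1.54]:
    p=box(h+R.from_euler('y',a).apply(b))-box(h+b)
    print(round(a,2),(R0.inv().apply(p)*100).round(1).tolist())
```

```text
[0.55853629 0.03247521 0.12593851] [-0.45376202 -0.90893242  3.7759927 ] 0.011449552235809967
0.0 [0.0, 0.0, 0.0]
0.08 [0.1, -0.0, -1.5]
0.16 [0.0, -0.0, -3.0]
0.24 [-0.1, -0.0, -4.4]
0.32 [-0.4, -0.0, -5.9]
0.4 [-0.8, -0.0, -7.3]
0.48 [-1.3, -0.0, -8.7]
0.56 [-2.0, -0.0, -10.1]
0.64 [-2.7, -0.0, -11.4]
0.72 [-3.5, -0.0, -12.6]
0.8 [-4.5, -0.1, -13.8]
0.88 [-5.5, -0.1, -14.8]
0.96 [-6.6, -0.1, -15.8]
1.04 [-7.7, -0.1, -16.7]
1.12 [-9.0, -0.1, -17.6]
1.2 [-10.3, -0.1, -18.3]
1.28 [-11.6, -0.1, -18.9]
1.36 [-13.1, -0.1, -19.4]
1.44 [-14.5, -0.1, -19.7]
1.52 [-15.9, -0.1, -20.0]
1.54 [-16.3, -0.1, -20.1]
```

>>> play_rows --steps '[[[0.1,0,-1.5,0,0,0,0],[0,0,-3,0,0,0,0],[-0.1,0,-4.4,0,0,0,0],[-0.4,0,-5.9,0,0,0,0],[-0.8,0,-7.3,0,0,0,0]]]'

```text
time_s: 5.58
ee_pos: [0.5582, 0.0402, 0.1992]
eef_rot: [-3.138, -0.001, -1.557]
force: [4.0, -1.2, -5.7]
grip_width: 0.0111
```

>>> play_rows --steps '[[[-0.5,0,-1.4,0,0,0,0],[-1.2,0,-2.8,0,0,0,0],[-1.9,0,-4.1,0,0,0,0],[-2.7,0,-5.3,0,0,0,0],[-3.7,0,-6.5,0,0,0,0],[-4.7,-0.1,-7.5,0,0,0,0],[-5.8,-0.1,-8.5,0,0,0,0],[-6.9,-0.1,-9.4,0,0,0,0],[-8.2,-0.1,-10.3,0,0,0,0],[-9.5,-0.1,-11,0,0,0,0],[-10.8,-0.1,-11.6,0,0,0,0],[-12.3,-0.1,-12.1,0,0,0,0],[-13.7,-0.1,-12.4,0,0,0,0],[-15.1,-0.1,-12.7,0,0,0,0],[-15.5,-0.1,-12.8,0,0,0,0],[-15.5,-0.1,-12.8,0,0,0,0]]]'

```text
time_s: 6.92
ee_pos: [0.5576, 0.1961, 0.329]
eef_rot: [-3.133, -0.001, -1.556]
force: [6.3, 0.2, 11.2]
grip_width: 0.0111
```

>>> play_rows --steps '[[[0,0,0,0,0,0,0.25],[0,0,0,0,0,0,0.25],[0,0,0,0,0,0,0.25],[0,0,-3,0,0,0,0.25],[0,0,-7,0,0,0,0.25],[0,0,-7.5,0,0,0,0.25],[0,0,-7.5,0,0,0,0.25]]]'

```text
time_s: 7.5
ee_pos: [0.5572, 0.1961, 0.4063]
eef_rot: [-3.129, 0.0, -1.557]
force: [-0.2, 0.9, -0.4]
grip_width: 0.0231
```

```bash
cat >> h.py <<'E'
q=np.array([.5125,-.2256,np.radians(84.6),.44,.034])  # bridge estimate
def tool(yaw,lean): # jaw x along -bridge x, tool z down the bridge
    return R.from_euler('z',yaw)*R.from_euler('y',-lean)*R.from_euler('z',np.pi)*R.from_euler('x',np.pi)
E
python3 - <<'E'
from h import *
o=ctrl.get_obs();print(o['ee_pos'],o['force'],o['grip_width'])
rr=tool(q[2],q[3]); print(rr.as_euler('xyz'),rr.as_matrix().round(2).tolist())
up=-rr.apply([0,0,1.]);f=q[[0,1,4]]
G=f+up*.070; print('grasp',G,'above',G+up*.1)
print(D([.53,-.05,.40],rr,1),D(G+up*.1,rr,1),D(G,rr,1))
E
```

```text
[0.55724582 0.19608476 0.40628001] [-0.22521794  0.85792524 -0.36174293] 0.023088966247797146
[-3.14159265  0.44       -1.66504411] [[-0.09, -1.0, 0.04], [-0.9, 0.09, 0.42], [-0.43, 0.0, -0.9]]
grasp [ 0.50969409 -0.25528344  0.09733262] above [ 0.50568564 -0.29768835  0.18780778]
[23.772, 3.017, 2.283, 0.012, -0.439, 0.11] [48.511, 6.068, 23.457, 0.012, -0.439, 0.11] [44.28, 5.721, 32.511, 0.012, -0.439, 0.11]
```

>>> play_rows --steps '[[[12,1.5,-1,0,0,0,0.3],[12,1.5,-1,0,0,0,0.4],[12,1.5,-1,0,0,0,0.48],[24,3,2,0,-0.1,0.02,0.48],[24,3,2,0,-0.2,0.05,0.48],[24,3,2,0.01,-0.3,0.08,0.48],[36,4.5,12,0.012,-0.4,0.11,0.48],[48.5,6,20,0.012,-0.44,0.11,0.48],[48.5,6,20,0.012,-0.44,0.11,0.48],[48.5,6,20,0.012,-0.44,0.11,0.48],[48.5,6,20,0.012,-0.44,0.11,0.48],[48.5,6,20,0.012,-0.44,0.11,0.48],[48.5,6,20,0.012,-0.44,0.11,0.48],[48.5,6,23.5,0.012,-0.44,0.11,0.48],[48.5,6,23.5,0.012,-0.44,0.11,0.48],[48.5,6,23.5,0.012,-0.44,0.11,0.48],[48.5,6,23.5,0.012,-0.44,0.11,0.48]]]'

```text
time_s: 8.92
ee_pos: [0.5075, -0.2887, 0.1716]
eef_rot: [-3.141, 0.442, -1.665]
force: [-0.4, -0.0, 0.6]
grip_width: 0.0452
```

Run:
```python
from h import *
o=ctrl.get_obs();print(o['ee_pos'],o['eef_rot'],o['force'],o['qpos'])
rr=tool(q[2],q[3]);up=-rr.apply([0,0,1.]);G=q[[0,1,4]]+up*.070
print(D(G,rr,1))
ims=[]
for n,(x,y,w,h) in(('side',(210,90,140,140)),('top',(220,100,130,140))):
    c=cam(n);ims.append(cv2.resize(c['frame'][y:y+h,x:x+w],None,fx=2.9,fy=2.9))
cv2.imwrite('pics/pre.png',np.hstack(ims))
```

```text
[ 0.50749508 -0.28866395  0.17162439] [-3.14085109  0.44162835 -1.6647277 ] [-0.43730906 -0.03558222  0.605888  ] [-0.74008125  0.54956352  1.31000585  0.34874389  1.55947073  0.87164705]
[0.155, 0.101, 10.026, -0.001, 0.002, 0.0]
```

View pics/pre.png

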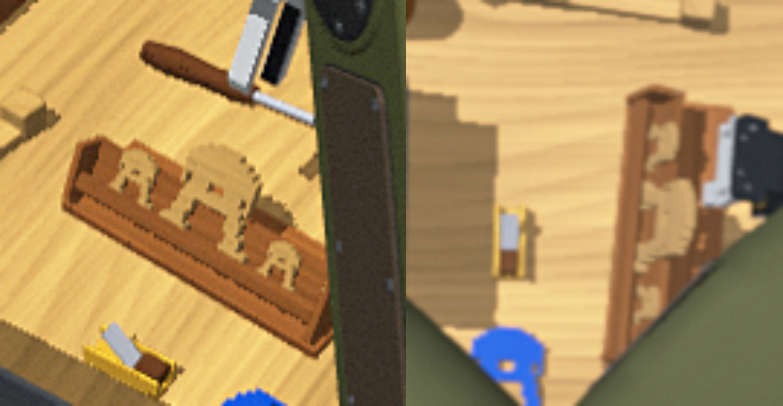

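Run:
```python
from h import *
o=ctrl.get_obs();r=R.from_euler('xyz',o['eef_rot'])
P=o['ee_pos']+r.apply([[0,0,0],[.0226,0,0],[-.0226,0,0]])
for n,(x,y) in(('side',(210,90)),('top',(220,100))):
    c=cam(n);print(n,((proj(c,P)-[x,y])*2.9+([406,0] if n=='top' else 0)).round().tolist())
```

```text
side [[252.0, 85.0], [265.0, 82.0], [238.0, 89.0]]
top [[728.0, 201.0], [749.0, 206.0], [707.0, 196.0]]
```

>>> play_rows --steps '[[[0.15,0.1,3,0,0,0,0.48],[0.15,0.1,6,0,0,0,0.48],[0.15,0.1,8,0,0,0,0.48],[0.15,0.1,9.5,0,0,0,0.48],[0.15,0.1,10,0,0,0,0.48],[0.15,0.1,10,0,0,0,0.48]]]'

```text
time_s: 9.62
ee_pos: [0.5111, -0.2471, 0.0814]
eef_rot: [-3.139, 0.44, -1.662]
force: [0.3, -0.4, -0.2]
grip_width: 0.045
```

Run:
```python
from h import *
o=ctrl.get_obs();print(o['ee_pos'],o['force'])
ims=[]
for n,(x,y,w,h) in(('side',(225,110,100,100)),('top',(270,120,90,100))):
    c=cam(n);ims.append(cv2.resize(c['frame'][y:y+h,x:x+w],None,fx=4.2,fy=4.2,interpolation=cv2.INTER_CUBIC))
cv2.imwrite('pics/at.png',np.hstack(ims))
```

```text
[ 0.51105374 -0.24714166  0.08136094] [ 0.28357193 -0.43232392 -0.22254838]
```

View pics/at.png

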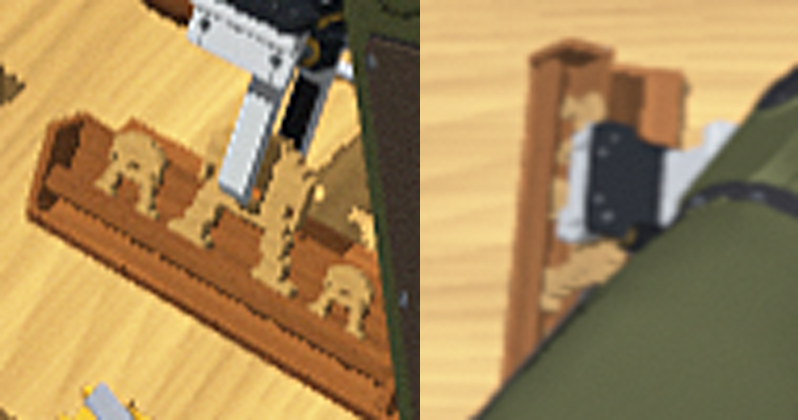

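The fingers straddle the bridge, one in front and one behind, at about mid-width, and the neighbours are clear. I'll close gently.

>>> play_rows --steps '[[[0,0,0,0,0,0,0.1],[0,0,0,0,0,0,0.05],[0,0,0,0,0,0,0.05],[0,0,0,0,0,0,0.05],[0,0,0,0,0,0,0.05]]]' --force 12

```text
time_s: 10.13
ee_pos: [0.5115, -0.2485, 0.0828]
eef_rot: [-3.137, 0.439, -1.662]
force: [0.7, 1.4, 0.5]
grip_width: 0.0151
```

>>> play_rows --steps '[[[0,0,0,0,0,0,0],[0,0,0,0,0,0,0],[0,0,0,0,0,0,0],[0,0,0,0,0,0,0]]]' --force 20

```text
time_s: 10.47
ee_pos: [0.5116, -0.247, 0.0831]
eef_rot: [-3.137, 0.442, -1.662]
force: [0.6, 9.3, 3.9]
grip_width: 0.0112
```

>>> play_rows --steps '[[[0,0,-1,0,0,0,0],[0,0,-2,0,0,0,0],[0,0,-4,0,0,0,0],[0,0,-7,0,0,0,0],[0,0,-10,0,0,0,0],[0,0,-12,0,0,0,0],[0,0,-12,0,0,0,0],[0,0,-12,0,0,0,0]]]' --force 25

```text
time_s: 11.13
ee_pos: [0.5064, -0.2987, 0.192]
eef_rot: [-3.136, 0.44, -1.662]
force: [0.8, 0.8, -1.7]
grip_width: 0.0107
```

Run:
```python
from h import *
import pickle
o=ctrl.get_obs();print(o['ee_pos'],o['eef_rot'],o['force'],o['grip_width'])
cs={n:cam(n) for n in('side','top')}
pickle.dump((cs,o),open('c1.pkl','wb'))
r=R.from_euler('xyz',o['eef_rot'])
# model: bridge in tool with grasp at 70 above feet; bridge x=-tool x, y=tool y... 
pts=[(-46,0),(-46,6),(-36,57),(-36,76),(-30,81),(0,90),(30,81),(36,76),(36,57),(46,6),(46,0)]
ims=[]
for n in('side','top'):
    c=cs[n];P=o['ee_pos']+r.apply([(0,a/1e3,-.0188+.070-b/1e3) for a,b in pts])
    u=proj(c,P); ctr=u.mean(0).astype(int);x,y=ctr-[50,55]; x=max(0,min(x,412));y=max(0,min(y,274))
    im=cv2.resize(c['frame'][y:y+110,x:x+100],None,fx=4,fy=4,interpolation=cv2.INTER_CUBIC)
    cv2.polylines(im,[((u-[x,y]+.5)*4-.5).round().astype(int)],False,(255,0,255),1);ims.append(im);print(n,x,y)
cv2.imwrite('pics/held.png',np.hstack(ims))
```

```text
[ 0.50641956 -0.29868461  0.19203631] [-3.13583924  0.44046714 -1.6620026 ] [ 0.7965505   0.84316371 -1.6986378 ] 0.01072102427284352
side 249 57
top 285 113
```

View pics/held.png

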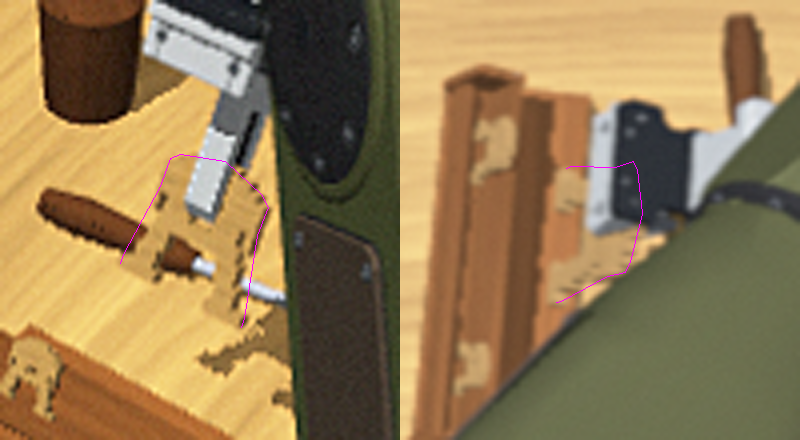

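The bridge is held square with its feet down, and the overlay agrees to 2–3 mm. Next is the placing plan: lean 27°, a little toward the lip side of the slot's middle.

```bash
cat > pl.py <<'E'
from h import *
rr=tool(bx[2],.47); up=-rr.apply([0,0,1.])
F0=box((52+3*.906,0,44+3*.423)); T=lambda h,dy=-.002: F0+up*(h+.070)+rr.apply([0,dy,0])
E
python3 - <<'E'
from pl import *
o=ctrl.get_obs();print(up,F0,T(.14))
for h in(.14,.03,.008):print(h,D(T(h),rr,1))
E
```

```text
[ 0.00623652 -0.45284334  0.89156829] [0.55545989 0.17228844 0.045269  ] [0.55876937 0.07721887 0.23249834]
0.14 [-36.013, -1.688, 14.269, -0.049, -0.027, -0.095]
0.03 [-36.288, -1.134, 25.252, -0.049, -0.027, -0.095]
0.008 [-36.343, -1.023, 27.448, -0.049, -0.027, -0.095]
```

>>> play_rows --steps '[[[-5,0,-2,0,0,0,0],[-12,-0.5,2,-0.01,-0.01,-0.03,0],[-20,-1,7,-0.03,-0.02,-0.06,0],[-28,-1.4,11,-0.04,-0.025,-0.08,0],[-36,-1.7,14.3,-0.049,-0.027,-0.095,0],[-36,-1.7,14.3,-0.049,-0.027,-0.095,0],[-36,-1.7,14.3,-0.049,-0.027,-0.095,0],[-36,-1.7,14.3,-0.049,-0.027,-0.095,0],[-36,-1.7,14.3,-0.049,-0.027,-0.095,0],[-36,-1.7,14.3,-0.049,-0.027,-0.095,0],[-36,-1.7,14.3,-0.049,-0.027,-0.095,0],[-36,-1.7,14.3,-0.049,-0.027,-0.095,0],[-36,-1.7,14.3,-0.049,-0.027,-0.095,0]]]'

```text
time_s: 12.32
ee_pos: [0.5583, 0.0855, 0.2145]
eef_rot: [3.14, 0.47, -1.557]
force: [-0.5, -0.2, -0.0]
grip_width: 0.0106
```

Run:
```python
from pl import *
o=ctrl.get_obs();print(o['ee_pos'],o['force'],o['grip_width'],o['qpos'])
for h in(.14,.03,.008,.0):print(h,D(T(h),rr,1))
```

```text
[0.55834769 0.08548353 0.21452248] [-0.53130869 -0.16683431 -0.01996036] 0.01061238911695488 [-0.1310757   0.34234652  1.51308949  0.47299736  1.38320775  1.31292515]
0.14 [-0.077, -0.031, -0.097, 0.001, -0.0, -0.0]
0.03 [-0.082, -0.045, 10.903, 0.001, -0.0, -0.0]
0.008 [-0.083, -0.048, 13.103, 0.001, -0.0, -0.0]
0.0 [-0.083, -0.049, 13.903, 0.001, -0.0, -0.0]
```

>>> play_rows --steps '[[[-0.08,-0.04,3,0,0,0,0],[-0.08,-0.04,6,0,0,0,0],[-0.08,-0.04,9,0,0,0,0],[-0.08,-0.04,10.5,0,0,0,0],[-0.08,-0.04,11.5,0,0,0,0],[-0.08,-0.04,12,0,0,0,0],[-0.08,-0.04,12,0,0,0,0]]]'

```text
time_s: 12.9
ee_pos: [0.5578, 0.1399, 0.1074]
eef_rot: [3.139, 0.47, -1.558]
force: [-1.1, -0.3, -1.0]
grip_width: 0.0106
```

>>> play_rows --steps '[[[0,0,0.5,0,0,0,0],[0,0,1,0,0,0,0],[0,0,1.3,0,0,0,0],[0,0,1.5,0,0,0,0],[0,0,1.5,0,0,0,0]]]'

```text
time_s: 13.32
ee_pos: [0.5576, 0.1468, 0.0938]
eef_rot: [3.139, 0.469, -1.558]
force: [0.8, 0.3, -0.3]
grip_width: 0.0109
```

>>> play_rows --steps '[[[0,0,0.2,0,0,0,0],[0,0,0.4,0,0,0,0],[0,0,0.6,0,0,0,0],[0,0,0.6,0,0,0,0]]]'

```text
time_s: 13.65
ee_pos: [0.5593, 0.1482, 0.0915]
eef_rot: [-3.138, 0.469, -1.556]
force: [-6.4, -15.5, 25.7]
grip_width: 0.0109
```

Contact came 0.6 mm from the nominal slot floor, so the feet are seated. I'll relax the pressure and release.

>>> play_rows --steps '[[[0,0,-0.05,0,0,0,0],[0,0,-0.05,0,0,0,0.12],[0,0,-0.05,0,0,0,0.18],[0,0,-0.05,0,0,0,0.25],[0,0,-0.05,0,0,0,0.3],[0,0,-0.05,0,0,0,0.3],[0,0,-0.05,0,0,0,0.3],[0,0,-2,0,0,0,0.3],[0,0,-5,0,0,0,0.3],[0,0,-9,0,0,0,0.3],[0,0,-13,0,0,0,0.3],[0,0,-16,0,0,0,0.3],[0,0,-16,0,0,0,0.3],[0,0,-16,0,0,0,0.3]]]'

```text
time_s: 14.82
ee_pos: [0.5602, 0.0754, 0.2352]
eef_rot: [-3.136, 0.468, -1.556]
force: [0.2, 0.1, -1.2]
grip_width: 0.0281
```

Run:
```python
from h import *
o=ctrl.get_obs();print(o['ee_pos'],o['force'],o['grip_width'])
pts=[(-46,0),(-46,6),(-36,57),(-36,76),(-30,81),(0,90),(30,81),(36,76),(36,57),(46,6),(46,0)]
ims=[]
for n in('side','top'):
    c=cam(n); u=proj(c,[box((52+(x*.906-z*.423),y,44+x*.423+z*.906)) for x in(5.5,) for y,z in pts])
    x,y=(135,150) if n=='side' else (120,110)
    im=cv2.resize(c['frame'][y:y+110,x:x+100],None,fx=4,fy=4,interpolation=cv2.INTER_CUBIC)
    cv2.polylines(im,[((u-[x,y]+.5)*4-.5).round().astype(int)],False,(255,0,255),1);ims.append(im)
cv2.imwrite('pics/placed.png',np.hstack(ims))
```

```text
[0.56017542 0.07542461 0.23515693] [ 0.15571156  0.13864284 -1.16371611] 0.028122525319054542
```

View pics/placed.png

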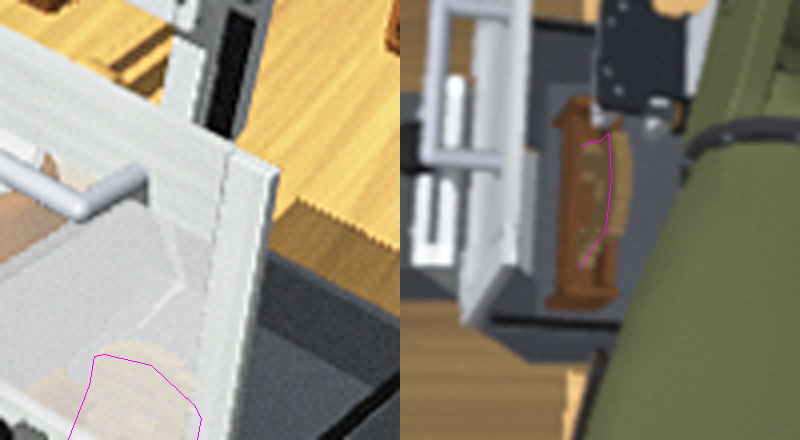

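The bridge stands upright in the rest: top crop rows 140–262 against the predicted 140–268, leaning to the front. The hatch is still open. Next I'll grip the bar again.

Run:
```python
from h import *
r=down(-1.557)
for p in([.557,.05,.42],[.5576,.1961,.42],[.5576,.1961,.329]):print(D(p,r))
```

```text
[-6.111, 0.245, -17.875, -0.001, 0.469, -0.0]
[-19.141, -0.008, -11.271, -0.001, 0.469, -0.0]
[-15.027, 0.001, -3.154, -0.001, 0.469, -0.0]
```

>>> play_rows --steps '[[[-2,0,-9,0,0.1,0,0.25],[-6.1,0.2,-17.9,0,0.2,0,0.25],[-6.1,0.2,-17.9,0,0.3,0,0.25],[-6.1,0.2,-17.9,0,0.4,0,0.25],[-6.1,0.2,-17.9,0,0.469,0,0.25],[-6.1,0.2,-17.9,0,0.469,0,0.25],[-19.1,0,-11.3,0,0.469,0,0.25],[-19.1,0,-11.3,0,0.469,0,0.25],[-19.1,0,-11.3,0,0.469,0,0.25],[-19.1,0,-11.3,0,0.469,0,0.25],[-19.1,0,-11.3,0,0.469,0,0.25],[-19.1,0,-11.3,0,0.469,0,0.25]]]'

```text
time_s: 15.92
ee_pos: [0.5574, 0.1969, 0.4176]
eef_rot: [3.139, -0.0, -1.555]
force: [0.0, -0.3, -0.4]
grip_width: 0.0234
```

Run:
```python
from h import *
r=down(-1.557);o=ctrl.get_obs();print(o['ee_pos'],o['force'],o['grip_width'])
print(D([.5576,.1961,.329],r))
```

```text
[0.55738797 0.1968798  0.4175885 ] [ 0.04738464 -0.30272745 -0.40035916] 0.023389404076235677
[0.075, -0.044, 8.859, 0.003, -0.0, 0.002]
```

>>> play_rows --steps '[[[0.07,0,2.5,0,0,0,0.25],[0.07,0,5,0,0,0,0.25],[0.07,0,7.5,0,0,0,0.25],[0.07,0,8.8,0,0,0,0.25],[0.07,0,8.8,0,0,0,0.25],[0.07,0,8.8,0,0,0,0],[0.07,0,8.8,0,0,0,0],[0.07,0,8.8,0,0,0,0],[0.07,0,8.8,0,0,0,0]]]' --force 20

```text
time_s: 16.67
ee_pos: [0.5575, 0.1957, 0.3307]
eef_rot: [3.141, -0.0, -1.555]
force: [0.7, -3.0, 2.8]
grip_width: 0.0116
```

>>> play_rows --steps '[[[1.1,0,0.2,0,0,0,0],[2.5,0,0.5,0,0,0,0],[3.9,0,0.9,0,0,0,0],[5.3,0,1.5,0,0,0,0],[6.6,0,2.1,0,0,0,0],[7.9,0,2.9,0,0,0,0],[9.1,0,3.8,0,0,0,0],[10.2,0,4.8,0,0,0,0],[11.3,0,5.8,0,0,0,0],[12.3,0,6.9,0,0,0,0],[13.2,0,8.1,0,0,0,0],[14,0,9.3,0,0,0,0],[14.7,0,10.7,0,0,0,0],[15.2,0,12.1,0,0,0,0],[15.7,0,13.5,0,0,0,0],[16,0,14.9,0,0,0,0],[16.2,0,16.4,0,0,0,0]]]'

```text
time_s: 18.08
ee_pos: [0.5596, 0.0327, 0.1652]
eef_rot: [3.14, -0.001, -1.556]
force: [-0.5, 2.7, 2.0]
grip_width: 0.011
```

>>> play_rows --steps '[[[0.1,0,1.2,0,0,0,0],[0.1,0,2.2,0,0,0,0],[0.1,0,3.2,0,0,0,0],[0,0,4,0,0,0,0],[0,0,4.2,0,0,0,0],[0,0,4.2,0,0,0,0]]]'

```text
time_s: 18.58
ee_pos: [0.5612, 0.0325, 0.1246]
eef_rot: [-3.137, -0.0, -1.555]
force: [0.3, 3.6, 14.9]
grip_width: 0.0109
```

>>> play_rows --steps '[[[0,0,0.25,0,0,0,0],[0,0,0.35,0,0,0,0],[0,0,0.35,0,0,0,0],[0,0,0.35,0,0,0,0]]]'

```text
time_s: 18.92
ee_pos: [0.5627, 0.0324, 0.1234]
eef_rot: [-3.132, 0.0, -1.555]
force: [-4.4, 6.6, 25.3]
grip_width: 0.0115
```

>>> play_rows --steps '[[[0,0,0,0,0,0,0.3],[0,0,0,0,0,0,0.35],[0,0,0,0,0,0,0.4],[0,0,-2,0,0,0,0.4],[0,0,-6,0,0,0,0.4],[0,0,-10,0,0,0,0.4],[0,0,-14,0,0,-0.1,0.5],[0,0,-16,0,0,-0.2,0.6],[0,0,-16,0,0,-0.3,0.6]]]'

```text
time_s: 19.67
ee_pos: [0.5623, 0.032, 0.2879]
eef_rot: [-3.125, -0.006, -1.25]
force: [-0.0, 0.2, -0.1]
grip_width: 0.054
```

Run:
```python
from h import *
o=ctrl.get_obs();print(o['ee_pos'],o['force'],o['eef_rot'])
r=down(bx[2]-np.pi/2)
K=box((135,0,195)); print(K,D(K+[0,0,.07],r,1),D(K,r,1))
ims=[]
for n,(x,y,w,h) in(('side',(100,170,150,140)),('top',(115,105,110,100))):
    c=cam(n);ims.append(cv2.resize(c['frame'][y:y+h,x:x+w],None,fx=3,fy=3,interpolation=cv2.INTER_CUBIC))
H=max(i.shape[0] for i in ims)
cv2.imwrite('pics/shut.png',np.hstack([cv2.copyMakeBorder(i,0,H-i.shape[0],0,0,0) for i in ims]))
```

```text
[0.56228016 0.03202524 0.28792492] [-0.01100547  0.2195974  -0.13379373] [-3.12548086 -0.00553705 -1.25034455]
[0.55435435 0.25256282 0.195     ] [-21.204, -6.128, 4.154, -0.01, -0.015, -1.264] [-21.242, -6.016, 11.153, -0.01, -0.015, -1.264]
```

View pics/shut.png

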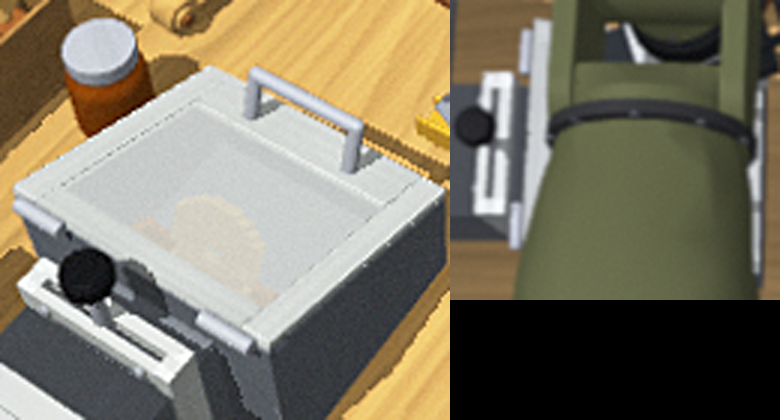

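The hatch is shut and the bridge stands under the pane at side crop (215,240). That was my last picture view, so I'll check numerically from here: does the bar sit where it was in the first image?

Run:
```python
from h import *
import pickle
c0=pickle.load(open('c0.pkl','rb'))['side']['frame'];c1=cam('side')['frame']
# bar+front edge patch
for x,y,w,h in((178,190,48,42),(225,225,28,20),(105,225,30,40)):
    t=cv2.resize(c0[y:y+h,x:x+w],None,fx=4,fy=4,interpolation=cv2.INTER_CUBIC);s=cv2.resize(c1[y-5:y+h+5,x-5:x+w+5],None,fx=4,fy=4,interpolation=cv2.INTER_CUBIC)
    m=cv2.matchTemplate(s,t,cv2.TM_CCOEFF_NORMED);_,v,_,l=cv2.minMaxLoc(m);print(v,np.array(l)/4-5)
P=[box((-85,0,148)),box((-85,0,155))];c=cam('side');print(proj(c,P))
```

```text
0.995431125164032 [0. 0.]
0.9977213740348816 [0. 0.]
0.9836809635162354 [0.   0.25]
[[201.3099903  202.1872373 ]
 [201.05341619 200.11162665]]
```

>>> play_rows --steps '[[[0,0,0,-0.01,-0.015,-0.1,0.6],[-5,-1.5,0,-0.01,-0.015,-0.22,0.6],[-10,-3,0,-0.01,-0.015,-0.34,0.6],[-15,-4.5,0,-0.01,-0.015,-0.46,0.6],[-21.2,-6.1,2,-0.01,-0.015,-0.58,0.6],[-21.2,-6.1,2,-0.01,-0.015,-0.7,0.6],[-21.2,-6.1,2,-0.01,-0.015,-0.82,0.6],[-21.2,-6.1,2,-0.01,-0.015,-0.94,0.6],[-21.2,-6.1,2,-0.01,-0.015,-1.06,0.6],[-21.2,-6.1,2,-0.01,-0.015,-1.18,0.6],[-21.2,-6.1,4.1,-0.01,-0.015,-1.264,0.6],[-21.2,-6.1,4.1,-0.01,-0.015,-1.264,0.6],[-21.2,-6.1,4.1,-0.01,-0.015,-1.264,0.6]]]'

```text
time_s: 20.95
ee_pos: [0.5536, 0.2524, 0.2392]
eef_rot: [3.141, 0.012, 0.0]
force: [-0.1, 0.6, 0.4]
grip_width: 0.0564
```

>>> play_rows --steps '[[[0,0,2,0,0,0,0.6],[0,0,4,0,0,0,0.6],[0.08,0,5.5,0,0,0.014,0.6],[0.08,0,6.4,0,0,0.014,0.6],[0.08,0,6.4,0,0,0.014,0.6],[0.08,0,6.4,0,0,0.014,0.3],[0.08,0,6.4,0,0,0.014,0.2],[0.08,0,6.4,0,0,0.014,0.2],[0.08,0,6.4,0,0,0.014,0.2],[0.08,0,6.4,0,0,0.014,0.2]]]' --force 40

```text
time_s: 21.78
ee_pos: [0.556, 0.2524, 0.1767]
eef_rot: [-3.141, 0.005, -0.015]
force: [17.2, 2.3, -3.5]
grip_width: 0.0344
```

>>> play_rows --steps '[[[0.15,0,0,0,0,0,0.2],[0.2,0,-1,0,0,0,0.2],[0.2,0,-2,0,0,0,0.2],[0.2,0,-3.5,0,0,0,0.2],[0.2,0,-5,0,0,0,0.2],[0.2,0,-6.5,0,0,0,0.2],[0.2,0,-8,0,0,0,0.2],[0.2,0,-9,0,0,0,0.2],[0.2,0,-9.5,0,0,0,0.2],[0.2,0,-9.8,0,0,0,0.2]]]'

```text
time_s: 22.62
ee_pos: [0.5564, 0.2524, 0.2745]
eef_rot: [3.141, 0.011, -0.014]
force: [-15.9, -0.5, -8.3]
grip_width: 0.0345
```

>>> play_rows --steps '[[[-0.1,0,-0.2,0,0,0,0.2],[-0.1,0,-0.4,0,0,0,0.2],[-0.1,0,-0.55,0,0,0,0.2],[-0.1,0,-0.55,0,0,0,0.2]]]'

```text
time_s: 22.95
ee_pos: [0.5559, 0.2523, 0.2768]
eef_rot: [3.14, 0.014, -0.015]
force: [12.8, 3.4, -26.5]
grip_width: 0.0346
```

That's the stop: 100 mm of travel, and the force rose to 26 N. I'll relax, release and retreat upward.

>>> play_rows --steps '[[[0,0,0,0,0,0,0.2],[0,0,0,0,0,0,0.3],[0,0,0,0,0,0,0.5],[0,0,0,0,0,0,0.6],[0,0,0,0,0,0,0.6],[0,0,0,0,0,0,0.6],[0,0,-3,0,0,0,0.6],[0,0,-7,0,0,0,0.6],[0,0,-10,0,0,0,0.6],[0,0,-10,0,0,0,0.6],[0,10,-10,0,0,0,0.6],[0,22,-10,0,0,0,0.6],[0,34,-10,0,0,0,0.6],[0,34,-10,0,0,0,0.6],[0,34,-10,0,0,0,0.6],[0,34,-10,0,0,0,0.6],[0,34,-10,0,0,0,0.6],[0,34,-10,0,0,0,0.6],[0,34,-10,0,0,0,0.6],[0,34,-10,0,0,0,0.6]]]'

```text
time_s: 24.62
ee_pos: [0.552, -0.0897, 0.3772]
eef_rot: [3.14, 0.014, -0.018]
force: [-0.1, 0.8, 0.0]
grip_width: 0.0564
```

Run:
```python
from h import *
import pickle
o=ctrl.get_obs();print(o['ee_pos'],o['force'],o['time_s'],o['joint_vel'].max())
d=pickle.load(open('c0.pkl','rb'))
c=cam('side');c1=c['frame'];c0=d['side']['frame']
for x,y,w,h in((178,190,48,42),(225,225,28,20)):
    t=c0[y:y+h,x:x+w];s=c1[y-5:y+h+5,x-5:x+w+5]
    _,v,_,l=cv2.minMaxLoc(cv2.matchTemplate(s,t,cv2.TM_CCOEFF_NORMED));print('hatch',v,np.array(l)-5)
t=cam('top')
for n,k in(('side',c),('top',t)):
    f=k['frame'].max(2); e=proj(k,box((135,0,295)))[0]; x,y=e.astype(int); s=f[y-15:y+16,x-15:x+16]<45
    ys,xs=np.nonzero(s); print(n,'knob expected',e.round(1),'dark blob',xs.mean()+x-15,ys.mean()+y-15,s.sum())
```

```text
[ 0.55200709 -0.08971282  0.37717116] [-0.09293756  0.79046011  0.02230386] 24.6167 0.0725236268423444
hatch 0.9947695136070251 [0 0]
hatch 0.9976814985275269 [0 0]
side knob expected [117.8 231.4] dark blob 117.24522292993632 229.8312101910828 314
top knob expected [110.8 136.5] dark blob 111.54807692307692 135.70192307692307 104
```

>>> play_rows --steps '[[[0,0,0,0,0,0,0.6],[0,0,0,0,0,0,0.6],[0,0,0,0,0,0,0.6]]]'

```text
time_s: 24.97
ee_pos: [0.5524, -0.0856, 0.3775]
eef_rot: [3.14, 0.013, -0.013]
force: [-0.3, -0.2, 0.5]
grip_width: 0.0563
```

```bash
python3 -c "
from station import ctrl
print(ctrl.hand_in())"
```

```text
the job is handed in; nothing more can be done
None
```

The job is handed in at about 25 s of the 72 s; no verdict is reported. I pressed the gate hard home and opened the hatch to about 1.54 rad. I then stood the cello bridge in the rest, shut the hatch, and pulled the gate up to its stop.

**What the checks showed**
- **Gate pressed home:** it held at 28 N without moving, with the knob's top at its shut height (0.205 m).
- **Bridge:** the feet touched 0.6 mm from the slot floor's nominal height. The picture after release and the one through the shut pane show it standing in the rest.
- **Hatch:** in the side picture its bar and front corner match their starting position with no pixel shift, before and after the gate was raised.
- **Gate up:** it moved 100 mm and stopped at 26 N. After release the knob is within 2 pixels of its expected raised position in both views.

**What disagreed or went unchecked**
- My first picture estimate put the gate about 7 mm ajar. The finger contact suggested 2–3 mm at most.
- When I gripped the knob my sideways aim was about 2 mm off, giving about 17 N of side force. I corrected for it before pulling.
- All 12 picture views were used by then, so the final state was checked only numerically, without a last look. The bridge was not rechecked after the gate went up, and the other bench items were only seen in passing in earlier pictures.

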